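# Feed the red-capped touch-up can through the can chute, cap first

## Task

Slide the gate of the can chute fully shut, then lay the can with the red cap gently on the upper rails above the gate, lined up with the slope and with its cap pointing downhill, and let it rest against the gate. Then pull the gate fully open so that the can slides down and comes out cap first through the yellow fork. Leave the gate open, and leave the other can and the rest of the bench alone.

Things in the scene. Friction and masses are not known exactly. Their poses are not given: they have to be found in the camera images.
- can_center (a point): Can to feed: grey aerosol can, red band and red cap, 0.18 to 0.37 kg. Body 50 mm in diameter, 110 long; 10 mm cone shoulder; cap 27 mm in diameter, 30 long. This point is on the axis, 60 mm from the base, 90 from the cap's end (good grip, across the 50 mm). x axis runs to the cap; roll about x arbitrary. Starts lying level, axis 52 mm above the table, in a cradle.
- cradle_a: Fixed low black and grey cradle under the red-capped can; origin under its centre, straight below can_center. Foot plate 110 x 75 x 6 mm; above that it reaches only 18 mm either side of the can's axis and 30 mm high, so fingers can straddle the can.
- can_cap (a point): Centre of the flat end of the red cap, 90 mm along x from can_center.
- other_can_center (a point): The same point on a second can of the same size with black body, yellow cap and band, in a cradle of its own. It stays where it is.
- feed_spot (a point): On the chute: where can_center lies when the can rests on the upper rails with its cap against the shut gate. x axis straight uphill along the rails (30 degrees above level, roughly away from the robot); y level, to the left looking uphill (gate handle side); z square to the rails, up and towards the robot. A can let go on the rails short of the gate slides down to it.
- bed: The chute's rails: two slippery steel rods on a fixed blue stand, 12 mm thick, axes 34 mm apart and 26 mm below feed_spot along its z, running from 196 mm downhill to 99 mm uphill of it. Open at the sides: fingers holding the can across its diameter at feed_spot have free room beside and below the rods. Origin between the rod axes at the fork; axes as feed_spot.
- exit_spot (a point): On the chute, 111 mm downhill of feed_spot, same axes: where can_center lies when the can is home at the low end, its shoulder against the yellow fork (36 mm gap, 57 mm further downhill) and its cap sticking out through it. A can put in the wrong way round stops with its base on the fork.
- gate (a joint): Sliding gate, in m: 0 = fully shut (aluminium plate across the rails), 0.07 = fully open (stop). Opens along feed_spot's +y (level, to the left looking uphill), needs about 2.5 N, stays where it is left. Starts partly open. The can passes when it is beyond about 0.045.
- gate_handle (a point): On the gate's orange handle, a vertical round post 16 mm in diameter: point on its axis, 26 mm below the rounded top, 40 mm above the gate plate. Moves with the gate; with the gate shut it is 90 mm to the left (+y) of the chute's middle line, and a can on the rails is over 50 mm clear of it.
- tape_roll: Bystander: yellow roll of masking tape lying flat, 100 mm across, 30 mm high; origin at the centre of its underside.
- sanding_block: Bystander: blue sanding block 120 x 65 x 28 mm lying flat; origin at the centre of its underside.
- polish_bottle: Bystander: white bottle of polish with red cap, 64 mm in diameter, 170 mm high, standing; origin at the centre of its underside.
- mixing_cup: Bystander: clear open mixing cup, 76 mm across the rim, 85 mm high; origin at the centre of its underside.
- foam_pad: Bystander: yellow foam polishing pad lying flat, 132 mm across, 30 mm high; origin at the centre of its underside.
- compound_jar: Bystander: white and blue jar of compound with blue lid, 72 mm in diameter, 90 mm high, standing; origin at the centre of its underside.
Mind the look-alikes: they are no part of the job. Leave any blue look-alike of the part that bears can_center alone.

How it is judged (in metres and radians):
On the way, in this order (a step that is already met when the one before it is completed fails the run):
1. the gate is slid fully shut (within 8 mm) (value of joint gate below 0.008 m), for 0.1 s.
2. the can, still held in the gripper, is laid along the upper rails, cap downhill: within 0.2 rad of the slope, within 12 mm of touching the rails, its cap within 45 mm of the shut gate (x of can_center in the frame of feed_spot between -0.012 and 0.045 m and y of can_center in the frame of feed_spot between -0.012 and 0.012 m and z of can_center in the frame of feed_spot between -0.012 and 0.012 m and x of can_cap in the frame of feed_spot below -0.062 m and angle between the x axis of can_center and the x axis of feed_spot, either way round below 0.2 rad and value of joint gate below 0.008 m and contact force between the fingers and can above 0.5 N), for 0.05 s.
3. let go, the can rests on the rails with its cap against the shut gate (x of can_center in the frame of feed_spot between -0.012 and 0.01 m and y of can_center in the frame of feed_spot between -0.008 and 0.008 m and z of can_center in the frame of feed_spot between -0.008 and 0.008 m and x of can_cap in the frame of feed_spot below -0.062 m and angle between the x axis of can_center and the x axis of feed_spot, either way round below 0.2 rad and value of joint gate below 0.008 m and contact force between the fingers and can below 0.1 N and linear speed of can below 0.03 m/s), for 0.2 s.
4. the gate is pulled fully open (beyond 60 mm) (value of joint gate above 0.06 m), for 0.1 s.
At the end, for the whole second after the job is handed in: The red-capped can lies released and still at the low end of the chute, cap out through the fork: its point within 10 mm along and 8 mm across of exit_spot; the gate is open beyond 60 mm; the other can is within 20 mm of where it started (x of can_center in the frame of exit_spot between -0.01 and 0.01 m and y of can_center in the frame of exit_spot between -0.008 and 0.008 m and z of can_center in the frame of exit_spot between -0.008 and 0.008 m and x of can_cap in the frame of exit_spot below -0.06 m and angle between the x axis of can_center and the x axis of exit_spot, either way round below 0.2 rad and value of joint gate above 0.06 m and contact force between the fingers and can below 0.1 N and linear speed of can below 0.03 m/s and distance of other_can_center from where it was at the start of the episode below 0.02 m); the robot touches nothing.
It fails at once if the other can is disturbed (moved over 20 mm) (distance of other_can_center from where it was at the start of the episode above 0.02 m).
It fails at once if something else on the bench is knocked (moved over 40 mm) (distance of any of tape_roll, sanding_block, polish_bottle, mixing_cup, foam_pad, compound_jar from where it was at the start of the episode above 0.04 m).
It also fails if it takes over 72 s, if anything falls off the work surface, if the arm or the gripper's body presses on something with over 40 N, if the wrist force passes 120 N, or if a joint passes its speed limit or range.

## Robot

A 6-joint arm with a two-finger parallel gripper is mounted at the origin on the work surface. World frame = base frame: x ahead of the robot, y to its left, z up, the work surface at z = 0. Lengths are in mm, angles in rad, forces in N, time in s.
With the tool pointing down it reaches from about 300 to 775 mm from the base axis. Payload 14.6 kg.
Tool frame: the origin (TCP) lies between the finger pads; the fingertips stand 19 mm ahead of it and the grasp point (between the pads) is the TCP (manip.tcp_to_tips is the distance from the TCP to the fingertips, in mm); x points along the fingers, z is the direction in which the jaws open and shut, and the axes are right-handed (so a half turn about x gives the same grasp; the last joint's range is limited). The gripper opens to 94 mm and grips with 3 to 60 N. Pads are 16 mm wide; open, the fingers measure 119 mm over their backs; the gripper's body (75 mm by 177 mm) begins 78 mm behind the grasp point.
Start: joints at [1.101, 0.3, 1.521, -0, 1.321, -0.067], TCP at [215.594, 505.973, 224.446] pointing down, gripper open.
Joint ranges: [-3.03, 3.03], [-0.79, 2.21], [0.23, 2.52], [-1.04, 4.18], [0, 3.07], [-2.55, 2.55]. Speed limits (rad/s): [2.22, 2.22, 2.57, 3.14, 3.14, 3.14].

## Interface

Orientations are given as [roll, pitch, yaw] about the fixed x, y, z axes, in that order (R = Rz(yaw) Ry(pitch) Rx(roll)).
In Python, from cell import manip gives the robot as it stands.
- The arm moves only by the tool jog_arm, never from a script. Its argument "moves" is a list that holds one entry, the list of rows, each a list of 6 numbers: the shift along the world's x, y, z in mm, then the turn, a rotation vector about the world's x, y, z in degrees. In form: [[[dx, dy, dz, wx, wy, wz], ...]]. A call has 1 to 5 rows; each row shifts and turns the pose as measured when the row begins; what a row does not reach is not made up. A row lasts 1/10 s, in which the tool goes at most 50 mm and 8.59 degrees, less where a joint would pass 70% of its speed; a pose out of reach is approached as far as the arm can. A call is refused whole if a number of a shift passes 50 or a number of a turn 8.59, either way. A call with a gripper value outside its range is refused whole. "gripper" is the opening, from -1 (shut) to 1 (fully open), set as the call begins (left out, the last holds). The fingers move at their own pace and stop on an object; "squeeze" is the grip in N (left out, the last holds). Time passes only in rows, so rows that do not move let the fingers close. It gives the time, the measured TCP pose, the force and the opening at its end, in the units of the state.
- manip.read_state(): the state, without advancing time (a new reading comes with each control period).
- manip.camera(name): name is "scene" or "side" or "wrist"; returns (picture, depth): 384x512x3 uint8, blue, green, red; 384x512 float32, mm along the optical axis (not along the pixel's ray), 0 where there is no reading.
- manip.camera_params(name): a dict with "fx", "fy", "cx", "cy" (pixels), "rvec" (rotation vector, rad) and "tvec" (3), from world to camera coordinates, as OpenCV has them. Camera axes: x right, y down, z forward; pixel columns grow to the right and rows downward; lengths in mm; the calibration is good to about 2 mm. A picture is of the moment at which its call begins: read the wrist's pose just before it. camera_params takes no time and is no camera call; for the wrist camera it gives the pose at the moment of the call.
- manip.sign_off(): hands the job in, once; it reports no verdict.
The state is a dict: "clock": time; "joints": joint angles; "qd": joint speeds; "effort": joint torques, N m; "eef_pos": TCP position; "eef_rot": TCP orientation; "wrist_force": force on the tool from outside, world axes, zero at the start; "moment": the same for the moment, N m; "finger_gap": finger opening in mm.
Only numpy, scipy, OpenCV 4.12 (cv2) and the standard library are available. Lean on these libraries where they do the work, as an engineer would, in place of code of your own. Each camera call takes 0.05 s, during which the arm holds its last target. There are 200 camera calls.

## Working session

There is one attempt and no reset: what is moved stays moved. The work goes in short steps, Python scripts to look and compute and a tool call to move; the robot and the scene stay as the last step left them, time stands still between calls to the robot, and variables do not carry over. Pictures are saved under pics/ and viewed, about 8 in all and at most 12, crops included, and the job is handed in when it is done.

Besides the shell and the picture viewer there is one more tool, called after "Request:" as name(argument=value, ...), one argument or row to a line, values as JSON. jog_arm: Moves the arm, as the interface text tells. Its arguments: {"type":"object","properties":{"moves":{"type":"array","items":{"type":"array","items":{"type":"array","items":{"type":"number"}}}},"gripper":{"type":"number"},"squeeze":{"type":"number"}},"required":["moves"]}

```bash
ls; mkdir -p pics
cat > h.py <<'E'
from cell import manip
import numpy as np, cv2
from scipy.spatial.transform import Rotation as Ro
def cam(n):
    p=manip.camera_params(n); im,d=manip.camera(n)
    R=cv2.Rodrigues(np.array(p['rvec'],float))[0]; t=np.array(p['tvec'],float).ravel()
    v,u=np.mgrid[0:384,0:512]
    P=np.stack([(u-p['cx'])/p['fx']*d,(v-p['cy'])/p['fy']*d,d],-1)
    W=(P-t)@R
    W[d<=0]=np.nan
    return im,d,W,p
E
python3 - <<'E'
from h import *
for n in ['scene','side']:
    im,d,W,p=cam(n); np.savez('pics/'+n+'.npz',im=im,d=d,W=W); cv2.imwrite(f'pics/{n}0.png',im)
    R=cv2.Rodrigues(np.array(p['rvec'],float))[0]; print(n,-R.T@np.array(p['tvec']).ravel(),p['fx'],(d>0).mean())
print(manip.read_state())
E
```

```text
pics
scene [1165.6905124  -108.86910048 1197.33447107] 357.38313556238825 0.996124267578125
side [ 190.54545545 -887.07640757  879.87827331] 389.02316217784994 0.9957224527994791
{'clock': 0.1, 'joints': array([ 1.10140410e+00,  3.00391369e-01,  1.52149792e+00,  3.32107039e-06,
        1.32070142e+00, -6.66066546e-02]), 'qd': array([ 0.00110695, -0.00070165, -0.00033787, -0.0013987 ,  0.00230269,
        0.00074367]), 'effort': array([ 1.27718191e-03, -5.32638788e+01, -3.53290486e+01,  7.09348032e-02,
        2.35231215e-02, -9.59493877e-05]), 'eef_pos': array([215.50126011, 505.79650581, 223.96523666]), 'eef_rot': array([ 3.07176282,  1.56979827, -2.04341256]), 'wrist_force': array([ 0.95414101, -0.21018765, -1.4520774 ]), 'moment': array([-0.01593498,  0.00458299, -0.02318814]), 'finger_gap': 93.96131366794921}
```

```bash
cd pics; python3 -c "
import cv2,numpy as np
a=cv2.imread('scene0.png');b=cv2.imread('side0.png');cv2.imwrite('both.png',cv2.resize(np.vstack([a,b]),None,fx=.78,fy=.78) if 0 else np.vstack([a,b])[:,:])"; ls
```

```text
both.png
scene.npz
scene0.png
side.npz
side0.png
```

View pics/scene0.png

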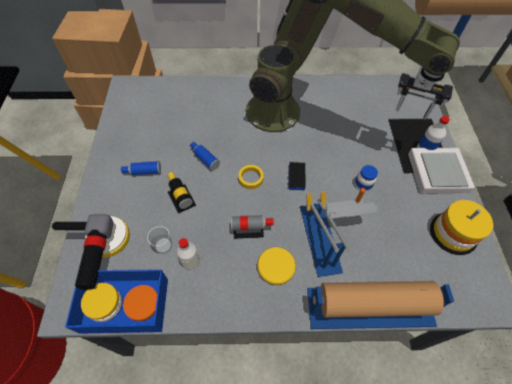

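View pics/side0.png

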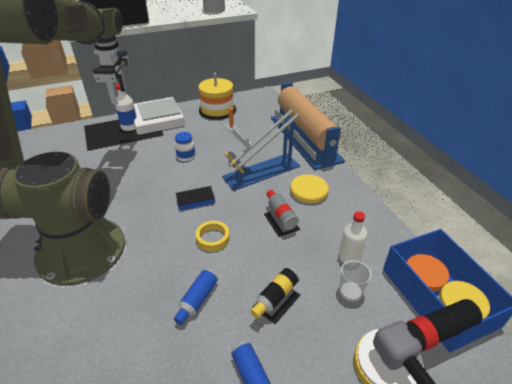

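Scene view: red-capped can at (252,224), cap to the right (+y). The chute is at (322,230) with its fork at (322,200) towards the robot and the orange handle at (361,194). The side view agrees (can (283,212), handle (232,117)). Next I measure these with colour masks and depth.

```bash
cat > meas.py <<'E'
from h import *
np.set_printoptions(precision=1,suppress=True)
Z={n:np.load(f'pics/{n}.npz') for n in ['scene','side']}
box={'scene':dict(can=(205,280,205,245),chute=(295,380,180,280)),'side':dict(can=(255,310,180,240),chute=(215,310,95,195))}
for n,z in Z.items():
    im,W=z['im'],z['W']; hsv=cv2.cvtColor(im,cv2.COLOR_BGR2HSV).astype(int); H,S,V=hsv[...,0],hsv[...,1],hsv[...,2]
    v,u=np.mgrid[0:384,0:512]
    inb=lambda b:(u>=b[0])&(u<b[1])&(v>=b[2])&(v<b[3])
    b=inb(box[n]['can']); red=b&((H<6)|(H>172))&(S>150)&(V>80)
    l,lab,st,c=cv2.connectedComponentsWithStats(red.astype(np.uint8))
    for i in range(1,l):
        if st[i,4]>8: Q=W[lab==i]; print(n,'red',st[i],c[i],np.nanmedian(Q,0),np.nanmin(Q,0),np.nanmax(Q,0))
    hi=b&(W[...,2]>45); Q=W[hi]; print('can high',Q.mean(0),Q.min(0),Q.max(0)); 
    q=Q[:,:2]-Q[:,:2].mean(0); print('dir',np.linalg.svd(q,full_matrices=False)[2][0], np.percentile(Q[:,2],[50,90,98]))
    b=inb(box[n]['chute'])
    for nm,m in dict(orange=(H>=4)&(H<=16)&(S>150)&(V>100),yellow=(H>=17)&(H<=32)&(S>140)&(V>90),blue=(H>100)&(H<125)&(S>120)&(V>50),grey=(S<60)&(V>80)&(W[...,2]>25)).items():
        Q=W[b&m]
        if len(Q): print(n,nm,len(Q),'med',np.nanmedian(Q,0),'min',np.nanpercentile(Q,2,axis=0),'max',np.nanpercentile(Q,98,axis=0), 'pix',u[b&m].mean(),v[b&m].mean())
E
python3 meas.py
python3 - <<'E'
import cv2,numpy as np
a=cv2.imread('pics/scene0.png')[170:285,290:385]; b=cv2.imread('pics/side0.png')[90:195,210:310]
a=cv2.resize(a,(475,575),interpolation=2) if 0 else cv2.resize(a,(475,575)); b=cv2.resize(b,None,fx=3.2,fy=3.2)
o=np.zeros((575,800,3),np.uint8);o[:,:475]=a;o[:336,475:795]=b;cv2.imwrite('pics/chute.png',o)
E
```

```text
scene red [240 216   8  14 110] [243.5 222.6] [ 603.6 -134.5   73.6] [ 575.2 -145.7   46.6] [ 617.6 -120.5   80.8]
scene red [266 219   7   6  42] [269.  221.5] [594.3 -42.8  62.3] [583.2 -53.6  51.1] [601.5 -31.9  72.2]
can high [ 597.1 -111.4   69.2] [ 567.5 -177.4   45.8] [617.6 -28.5  83.1]
dir [-0.1  1. ] [71.6 77.8 80.1]
scene orange 50 med [565.6 253.  199.2] min [558.4 248.8 155.5] max [567.5 260.3 222.5] pix 360.34 194.28
scene yellow 113 med [521.3 106.   91.4] min [505.5  93.1  57.5] max [543.3 158.9 114.5] pix 314.46902654867256 200.89380530973452
scene blue 1551 med [661.7 138.5   9.4] min [422.6  88.1   3.9] max [765.6 320.6 171.5] pix 322.3165699548678 240.6814958091554
scene grey 1122 med [583.6 191.8 131.7] min [425.4 115.1  52.5] max [755.9 347.6 209.1] pix 343.7549019607843 212.65686274509804
side red [267 190   8   7  35] [270.1 193.1] [583.5 -39.8  61.4] [574.6 -52.2  54.3] [596.2 -26.2  65.5]
side red [275 204  16  14 107] [281.6 209.4] [ 579.6 -130.2   71.8] [ 564.9 -144.3   49. ] [ 608.5 -115.    78.9]
can high [ 584.4 -123.3   66.6] [ 564.8 -179.7   45.1] [616.4 -25.7  79.1]
dir [ 0.1 -1. ] [68.6 76.  77.5]
side orange 149 med [601.3 566.7  92.3] min [553.1 247.8  73.7] max [666.4 585.  218.3] pix 226.2013422818792 106.10738255033557
side yellow 488 med [696.4   9.9  28.8] min [508.3 -51.2  14.9] max [755.4 575.2 111. ] pix 277.58811475409834 165.6454918032787
side blue 1491 med [672.8 144.    7.9] min [499.9  92.    3.2] max [878.6 441.4 158. ] pix 268.7739771965124 162.64788732394365
side grey 1147 med [638.7 168.6 112.8] min [518.5 109.6  32.7] max [828.3 582.8 204.7] pix 261.6652136006975 134.42197035745423
```

View pics/chute.png

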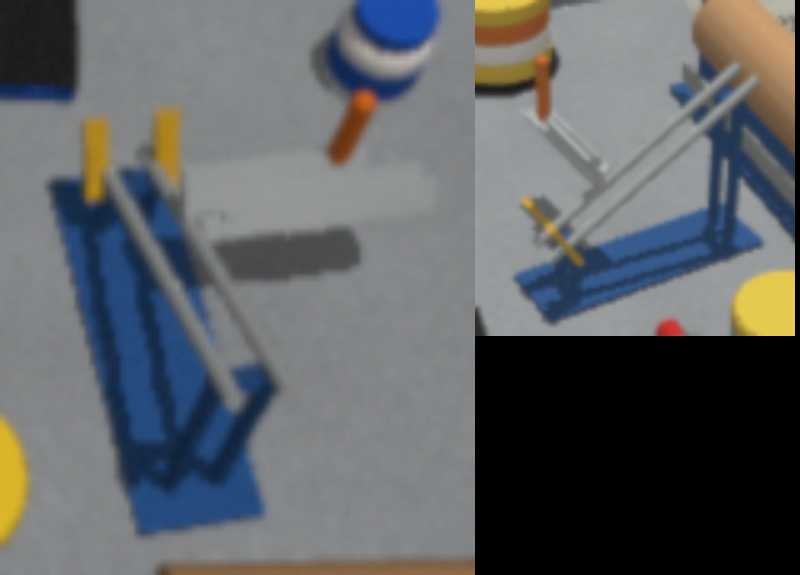

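```bash
cat > rails.py <<'E'
from h import *
np.set_printoptions(precision=1,suppress=True)
for n,b in dict(scene=(295,352,180,260),side=(230,312,95,180)).items():
    z=np.load(f'pics/{n}.npz'); im,W=z['im'],z['W']; hsv=cv2.cvtColor(im,cv2.COLOR_BGR2HSV).astype(int); H,S,V=hsv[...,0],hsv[...,1],hsv[...,2]
    v,u=np.mgrid[0:384,0:512]; B=(u>=b[0])&(u<b[1])&(v>=b[2])&(v<b[3])
    Q=W[B&(H>100)&(S>110)&(W[...,2]<14)&(W[...,2]>0)&(W[...,0]<790)&(W[...,1]<215)]
    r=cv2.minAreaRect(Q[:,:2].astype(np.float32)); print(n,'base',r,np.percentile(Q[:,2],50))
    g=B&(S<70)&(V>90)&(W[...,2]>55)&(W[...,1]<205)&(W[...,0]<790)
    Q=W[g]
    # rods: robust line direction by horizontal histogram, slope from z vs x
    best=None
    for a in np.radians(np.arange(-10,35,1.)):
        # uphill heading a; keep points near a 30 deg plane
        s=Q[:,0]*np.cos(a)+Q[:,1]*np.sin(a); l=-Q[:,0]*np.sin(a)+Q[:,1]*np.cos(a)
        k=Q[:,2]-s*np.tan(np.radians(30)); hk,e=np.histogram(k,bins=np.arange(-600,0,8)); k0=e[hk.argmax()]+4
        m=abs(k-k0)<12; h2,e2=np.histogram(l[m],bins=np.arange(-400,400,6)); sc=np.sort(h2)[-4:].sum()
        if best is None or sc>best[0]: best=(sc,np.degrees(a),k0,m.sum(),h2[h2>3],e2[:-1][h2>3],s[m].min(),s[m].max(),Q[m][:,2].min(),Q[m][:,2].max())
    print(best)
E
python3 rails.py
```

```text
scene base ((567.3604125976562, 132.92276000976562), (307.19097900390625, 88.13573455810547), 8.264164924621582) 8.719997648016907
(np.int64(321), np.float64(9.0), np.int64(-236), np.int64(433), array([ 25, 108,  40,  79,  94,  16,  12,   8,  10,   9,  10,   7,  11]), array([ 14,  20,  26,  50,  56,  62,  68,  74,  80,  86,  92,  98, 104]), np.float64(520.2526492585164), np.float64(778.3904899792567), np.float64(65.87461381471621), np.float64(216.70867387778452))
side base ((639.4644165039062, 146.2117462158203), (261.40008544921875, 94.68455505371094), 7.721036434173584) 6.871199944787629
(np.int64(500), np.float64(8.0), np.int64(-236), np.int64(602), array([ 28, 190,  64,  85, 161,  30,   9,   8,   8,   4,   6,   4]), array([ 26,  32,  38,  62,  68,  74,  80,  86,  92,  98, 104, 116]), np.float64(520.0935619070016), np.float64(777.0581702927137), np.float64(59.24968501582836), np.float64(212.93929958564965))
```

Run:
```python
from h import *
np.set_printoptions(precision=3,suppress=True)
s=manip.read_state(); R=Ro.from_euler('xyz',s['eef_rot']).as_matrix(); print(R); z=R[:,2]; print('jaw heading',np.degrees(np.arctan2(z[1],z[0])))
im,d,W,p=cam('wrist'); cv2.imwrite('pics/w0.png',im); R=cv2.Rodrigues(np.array(p['rvec'],float))[0];print(R, -R.T@np.array(p['tvec']).ravel(),p['fx'])
# can fine: height-based, both views
for n,b in dict(scene=(205,280,205,245),side=(255,310,180,240)).items():
    z=np.load(f'pics/{n}.npz');W=z['W']; v,u=np.mgrid[0:384,0:512]; B=(u>=b[0])&(u<b[1])&(v>=b[2])&(v<b[3])&(W[...,2]>40)
    Q=W[B]; 
    for lo in range(-180,-20,15):
        q=Q[(Q[:,1]>=lo)&(Q[:,1]<lo+15)]
        if len(q)>3: print(n,lo,q[:,0].min(),q[:,0].max(),q[q[:,2].argmax()])
```

```text
[[-0.    -0.92   0.392]
 [-0.001  0.392  0.92 ]
 [-1.     0.    -0.001]]
jaw heading 66.92204154792624
[[ 0.392  0.92  -0.001]
 [ 0.881 -0.375  0.288]
 [ 0.264 -0.114 -0.958]] [138.014 537.808 383.913] 333.1182255614805
scene -180 573.1766871585967 617.0249457100925 [ 592.45  -165.824   83.06 ]
scene -165 573.123173297763 615.5350705318835 [ 582.143 -152.147   78.003]
scene -150 575.1948314587875 615.297693618302 [ 599.218 -141.444   80.432]
scene -135 568.525769533153 617.5563742172261 [ 595.658 -130.983   80.84 ]
scene -120 568.7960705812363 613.9756217781082 [ 598.882 -113.56    79.077]
scene -105 568.434066347684 614.6410284761604 [583.658 -95.886  79.566]
scene -90 570.5052623833235 613.889326040805 [588.012 -85.426  80.107]
scene -75 567.4748334248155 613.067290513183 [595.748 -71.568  79.554]
scene -60 580.1407456958086 600.3753192251703 [592.293 -46.664  72.169]
scene -45 578.0829832232956 601.4682035805392 [594.66  -36.031  68.818]
side -180 566.8825104762197 617.779922105977 [ 591.124 -174.484   79.134]
side -165 567.2544494966703 614.4701084703196 [ 596.935 -162.646   78.542]
side -150 566.1413562315727 614.0835785051611 [ 594.086 -148.12    78.893]
side -135 564.8719157522559 612.1794088967338 [ 592.34  -123.931   78.875]
side -120 565.4997637017751 607.0384626558913 [ 587.721 -105.354   76.906]
side -105 565.4668882491362 613.0408926387153 [581.137 -90.157  78.71 ]
side -90 564.7603923990437 609.286261166902 [585.737 -80.113  77.061]
side -75 564.908548846875 606.688560071256 [586.083 -71.698  78.292]
side -60 575.923109961721 596.8211980197515 [589.086 -50.686  64.254]
side -45 574.6302486096914 602.1846152743741 [583.861 -30.773  66.742]
side -30 575.9846555105851 596.0345401230005 [589.157 -26.944  61.964]
```

Request:
jog_arm(
  moves=[
    [[0,0,40,0,0,0],[35,-25,15,0,0,8],[35,-25,0,0,0,8],[35,-25,0,0,0,8],[35,-25,0,0,0,8]],
  ],
  gripper=0.3,
)

```text
clock: 0.65
eef_pos: [353.3, 405.9, 279.7]
eef_rot: [-2.847, 1.566, -1.108]
wrist_force: [0.9, 0.7, -0.4]
finger_gap: 61.4
```

Request:
jog_arm(
  moves=[
    [[35,-25,0,0,0,0],[35,-25,0,0,0,0],[35,-25,0,0,0,0],[35,-25,0,0,0,0]],
  ],
)

```text
clock: 1.05
eef_pos: [498.0, 300.8, 279.4]
eef_rot: [-2.997, 1.566, -1.252]
wrist_force: [-0.3, 0.8, 0.7]
finger_gap: 61.1
```

```bash
cat > wl.py <<'E'
from h import *
import sys
np.set_printoptions(precision=1,suppress=True)
s=manip.read_state(); R=Ro.from_euler('xyz',s['eef_rot']).as_matrix(); print('tcp',s['eef_pos'],'jawhead',np.degrees(np.arctan2(R[1,2],R[0,2])),'toolx',np.round(R[:,0],3),'gap',s['finger_gap'],'q',np.round(s['joints'],2))
im,d,W,p=cam('wrist'); cv2.imwrite(f'pics/{sys.argv[1]}.png',im); np.savez(f'pics/{sys.argv[1]}.npz',im=im,W=W)
H,S,V=[cv2.cvtColor(im,cv2.COLOR_BGR2HSV)[...,i].astype(int) for i in range(3)]
m=((H>=4)&(H<=16)&(S>150)&(V>90)&(W[...,2]>100)).astype(np.uint8)
l,lab,st,c=cv2.connectedComponentsWithStats(m)
for i in range(1,l):
    if st[i,4]>40: Q=W[lab==i]; print('orange',st[i],np.nanmedian(Q,0),np.nanpercentile(Q,2,axis=0),np.nanpercentile(Q,98,axis=0)); q=Q[Q[:,2]>np.nanmax(Q[:,2])-6]; print('top',q.mean(0),len(q))
E
python3 wl.py w1
```

```text
tcp [498.  300.8 279.4] jawhead 99.99440033199068 toolx [ 0. -0. -1.] gap 61.097083782725015 q [ 0.5  0.3  1.3 -0.   1.5 -1.3]
```

View pics/w1.png

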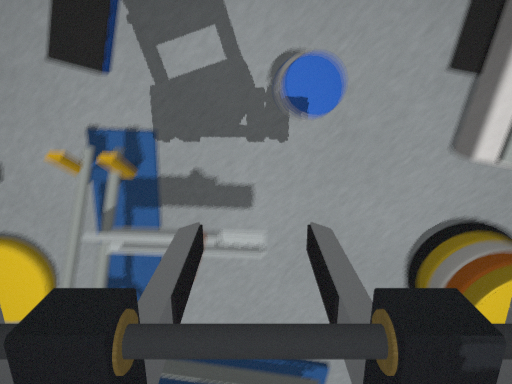

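Run:
```python
from h import *
np.set_printoptions(precision=1,suppress=True)
for n,c in dict(scene=[1165.7,-108.9],side=[190.5,-887.1]).items():
    z=np.load(f'pics/{n}.npz');W=z['W']; H,S,V=[cv2.cvtColor(z['im'],cv2.COLOR_BGR2HSV)[...,i].astype(int) for i in range(3)]
    v,u=np.mgrid[0:384,0:512]
    m=(H>=4)&(H<=16)&(S>140)&(V>80)&(abs(W[...,0]-562)<25)&(abs(W[...,1]-253)<25)&(W[...,2]>140)
    Q=W[m]; md=np.median(Q,0); w=np.array(c)-md[:2]; w/=np.linalg.norm(w); print(n,m.sum(),md,Q[:,2].min(),Q[:,2].max(),'axis',md[:2]-6.5*w)
```

```text
scene 54 [565.6 253.  197.2] 153.03008122969754 224.85262328893933 axis [560.  256.4]
side 64 [558.2 251.8 193.6] 154.83188407959187 219.79105390006987 axis [560.2 258. ]
```

Request:
jog_arm(
  moves=[
    [[31,-22,0,0,0,-1.5],[31,-22,0,0,0,0],[0,0,0,0,0,0],[0,0,-30,0,0,0]],
  ],
)

```text
clock: 1.5
eef_pos: [568.8, 249.2, 250.1]
eef_rot: [-2.418, 1.564, -0.707]
wrist_force: [-0.2, 0.6, -1.0]
finger_gap: 60.9
```

```bash
python3 wl.py w2
```

```text
tcp [568.8 249.2 250.1] jawhead 98.0040007412568 toolx [ 0. -0. -1.] gap 60.91871024628862 q [ 0.4  0.4  1.3 -0.   1.4 -1.4]
orange [258 176  24  47 911] [554.5 254.9 205.2] [552.3 248.8 150.2] [561.8 262.  221.1]
top [557.9 255.8 219.1] 278
```

View pics/w2.png

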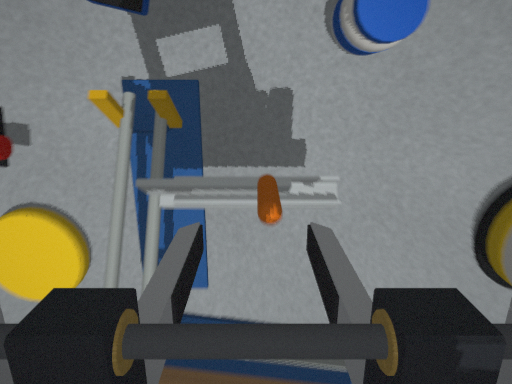

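The wrist view shows the orange post at (268,200), between the fingers. Its axis is about (560,256).

Request:
jog_arm(
  moves=[
    [[-9,7,0,0,0,0],[0,0,-26,0,0,0],[0,0,-26,0,0,0],[0,0,0,0,0,0]],
  ],
)

```text
clock: 1.95
eef_pos: [554.0, 259.1, 190.9]
eef_rot: [2.375, 1.561, -2.195]
wrist_force: [-0.4, 0.0, 0.7]
finger_gap: 61.1
```

Request:
jog_arm(
  moves=[
    [[0,0,0,0,0,0],[0,0,0,0,0,0],[0,0,0,0,0,0],[0,0,0,0,0,0],[0,0,0,0,0,0]],
  ],
  gripper=-0.75,
  squeeze=8,
)

```text
clock: 2.45
eef_pos: [554.2, 261.4, 197.8]
eef_rot: [-3.059, 1.566, -1.344]
wrist_force: [-0.3, -4.2, -1.5]
finger_gap: 24.4
```

```bash
cat > fit.py <<'E'
from h import *
from scipy.optimize import least_squares
np.set_printoptions(precision=2,suppress=True)
z=np.load('pics/w2.npz');W=z['W'];im=z['im'];H,S,V=[cv2.cvtColor(im,cv2.COLOR_BGR2HSV)[...,i].astype(int) for i in range(3)]
def lat(h): a=np.radians(h); return np.array([np.cos(a),np.sin(a),0]),np.array([-np.sin(a),np.cos(a),0])
e,l=lat(8.5); s=W@e; y=W@l; zz=W[...,2]
v,u=np.mgrid[0:384,0:512]
m=(S<70)&(u<190)&(v>90)&(v<285)&(abs(zz-(s*np.tan(np.pi/6)-240))<20)&(y>15)&(y<80)
for nm,k in dict(R=m&(y<47),L=m&(y>=47)).items():
    Q=W[k]; c=np.median(Q,0); d=np.linalg.svd(Q-Q.mean(0),full_matrices=False)[2][0]; d*=np.sign(d[0])
    print(nm,len(Q),Q.mean(0),'heading',np.degrees(np.arctan2(d[1],d[0])),'slope',np.degrees(np.arcsin(d[2])),'lat',Q.mean(0)@l,'k',np.median(Q[:,2]-(Q@e)*np.tan(np.pi/6)),'s',(Q@e).min(),(Q@e).max())
f=(H>=17)&(H<=32)&(S>140)&(V>90)&(u<190)&(v<135)&(u>85); Q=W[f]; print('fork',Q.mean(0),Q.min(0),Q.max(0),(Q@e).mean(),(Q@l).min(),(Q@l).max())
E
python3 fit.py
```

```text
R 2629 [593.26 122.91 113.59] heading 8.108464322137193 slope 30.17453098895468 lat 33.87244375161383 k -234.9302642289675 s 518.9750321083275 680.8952486099737
L 1991 [597.05 158.1  119.28] heading 7.644420785915712 slope 30.175948597958556 lat 68.11766929373772 k -234.72693534992055 s 537.9442541368347 679.4129669984503
fork [nan nan nan] [nan nan nan] [nan nan nan] nan nan nan
```

Request:
jog_arm(
  moves=[
    [[5,0,0,0,0,0],[0,0,0,0,0,0],[0,0,0,0,0,0],[0,0,0,0,0,0]],
  ],
)

```text
clock: 2.85
eef_pos: [559.6, 261.1, 198.2]
eef_rot: [3.092, 1.566, -1.477]
wrist_force: [-2.5, -1.3, 0.5]
finger_gap: 15.8
```

Request:
jog_arm(
  moves=[
    [[1.4,-10,0,0,0,0],[1.4,-10,0,0,0,0],[1.1,-8,0,0,0,0],[0,0,0,0,0,0]],
  ],
)

```text
clock: 3.25
eef_pos: [563.8, 231.2, 198.2]
eef_rot: [-3.026, 1.567, -1.311]
wrist_force: [-0.5, -0.3, -0.2]
finger_gap: 16.0
```

Request:
jog_arm(
  moves=[
    [[0.4,-3,0,0,0,0],[0,0,0,0,0,0]],
  ],
)

```text
clock: 3.45
eef_pos: [564.3, 227.3, 198.2]
eef_rot: [-3.042, 1.567, -1.328]
wrist_force: [-0.2, -1.0, 0.1]
finger_gap: 16.1
```

Request:
jog_arm(
  moves=[
    [[0.4,-3,0,0,0,0],[0.4,-3,0,0,0,0],[0,0,0,0,0,0]],
  ],
)

```text
clock: 3.75
eef_pos: [564.5, 226.0, 198.2]
eef_rot: [-0.39, 1.566, 1.327]
wrist_force: [-1.1, 16.9, -1.4]
finger_gap: 16.6
```

Request:
jog_arm(
  moves=[
    [[0,0,0,0,0,0],[0,0,0,0,0,0],[0,0,0,0,0,0],[0,0,15,0,0,0],[0,0,40,0,0,0]],
  ],
  gripper=0.1,
)

```text
clock: 4.25
eef_pos: [563.0, 224.9, 249.0]
eef_rot: [1.377, 1.564, 3.095]
wrist_force: [-0.2, 0.0, 0.4]
finger_gap: 50.9
```

Request:
jog_arm(
  moves=[
    [[0,0,45,0,0,0],[0,-40,0,0,0,-8.5],[0,-40,0,0,0,-8.5],[0,0,0,0,0,0]],
  ],
  gripper=0.7,
)

```text
clock: 4.65
eef_pos: [563.9, 142.2, 301.6]
eef_rot: [-0.562, 1.568, 0.848]
wrist_force: [-0.6, -0.1, -0.0]
finger_gap: 78.6
```

```bash
python3 wl.py w3
```

```text
tcp [563.9 142.2 301.6] jawhead 80.7875388037379 toolx [ 0.  0. -1.] gap 78.6333223125131 q [ 0.2  0.3  1.3  0.   1.5 -1.2]
orange [334 157  39  36 749] [560.  222.1 206.3] [556.8 217.2 150.5] [569.  230.8 221. ]
top [563.5 224.4 218.9] 256
```

View pics/w3.png

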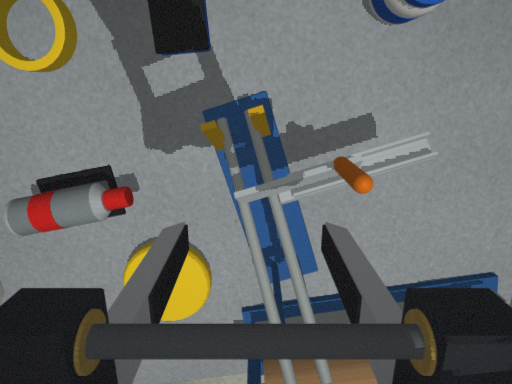

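The gate plate now crosses the rails at (255,192), and the fork is at (213,135)/(258,120). The can is at (65,208) with its cap pointing to the chute. I'll fit the rails, fork and can from this cloud.

```bash
cat > fit2.py <<'E'
from h import *
import sys
np.set_printoptions(precision=2,suppress=True)
z=np.load(f'pics/{sys.argv[1]}.npz');W=z['W'];im=z['im'];H,S,V=[cv2.cvtColor(im,cv2.COLOR_BGR2HSV)[...,i].astype(int) for i in range(3)]
a=np.radians(7.9); e=np.array([np.cos(a),np.sin(a),0]); l=np.array([-np.sin(a),np.cos(a),0]); s=W@e; y=W@l-57.4; zz=W[...,2]
m=(S<70)&(abs(zz-(s*np.tan(np.pi/6)-236))<10)&(abs(y)<27)&(s<800)
for nm,k in dict(R=m&(y<-8),L=m&(y>8)).items():
    Q=W[k]; d=np.linalg.svd(Q-Q.mean(0),full_matrices=False)[2][0]; d*=np.sign(d[0])
    print(nm,len(Q),Q.mean(0),'heading',np.degrees(np.arctan2(d[1],d[0])),'slope',np.degrees(np.arcsin(d[2])),'y',np.median(y[k]),'k',np.median(zz[k]-s[k]*np.tan(np.pi/6)),'s',s[k].min(),s[k].max())
f=(H>=17)&(H<=32)&(S>140)&(V>90)&(abs(y)<50)&(s<570)&(zz>30); print('fork s',s[f].min(),np.median(s[f]),s[f].max(),'y',y[f].min(),y[f].max())
g=(S<60)&(abs(zz-s*np.tan(np.pi/6)+215)<14)&(abs(y)<12); print('gate plate?',g.sum(), s[g].min() if g.any() else '', s[g].max() if g.any() else '', np.median(W[g],0) if g.any() else '')
# can
c=(abs(W[...,0]-590)<45)&(W[...,1]<-10)&(W[...,1]>-200)&(zz>50)
Q=W[c]; print('can',len(Q))
for lo in range(-190,-15,15):
    q=Q[(Q[:,1]>=lo)&(Q[:,1]<lo+15)]
    if len(q)>10: print(lo,q[:,0].min(),q[:,0].max(),'mid %.1f'%((q[:,0].min()+q[:,0].max())/2),'top',np.percentile(q[:,2],98), q[q[:,2]>np.percentile(q[:,2],90)].mean(0))
r=c&((H<6)|(H>172))&(S>150); print('red',W[r&(W[...,1]>-80)].min(0),W[r&(W[...,1]>-80)].max(0)); b=r&(W[...,1]<-80); print('band',W[b].min(0) if b.any() else '',W[b].max(0) if b.any() else '')
print('ends y',Q[:,1].min(),Q[:,1].max())
E
python3 fit2.py w3
```

```text
R 2383 [636.41 128.06 139.29] heading 7.838889468866118 slope 29.946761363259153 y -17.86293337677892 k -234.46453051114366 s 518.706949098796 773.0068992602926
L 2944 [599.42 157.19 120.44] heading 7.643290707499014 slope 30.106908699547358 y 15.722630088492764 k -234.41873970816005 s 389.5568334461925 776.2766641059798
fork s 516.2393128701567 531.4350404565749 569.2612064686854 y -42.45699255880674 49.99148206917402
gate plate? 413 381.30156542034865 608.3783780286647 [399.44 112.94  27.58]
can 4249
-190 567.0803461074612 612.2797434503595 mid 589.7 top 76.98069452322345 [ 592.32 -176.2    76.68]
-175 567.0727747799959 616.2997154355398 mid 591.7 top 77.52207038398329 [ 592.32 -168.66   77.14]
-160 566.3952290412317 616.0031384710993 mid 591.2 top 77.51361862618745 [ 591.1  -152.25   77.21]
-145 565.8051847247481 614.6851058276956 mid 590.2 top 77.71852253963702 [ 590.99 -137.44   77.54]
-130 565.1930978262224 615.0259303772185 mid 590.1 top 77.93419845002364 [ 590.25 -123.42   77.64]
-115 565.2394723566764 614.6131567697354 mid 589.9 top 77.47427347526144 [ 589.37 -106.68   77.19]
-100 564.74143416001 613.395445390491 mid 589.1 top 77.509675991737 [589.58 -91.75  77.07]
-85 564.3210822919377 614.1739882415973 mid 589.2 top 77.28862400355183 [589.77 -76.79  77.04]
-70 564.5593898146735 612.698845340195 mid 588.6 top 76.34681020266991 [588.65 -67.49  75.61]
-55 574.7362667183528 600.7682631454823 mid 587.8 top 66.01364965779123 [587.96 -48.28  65.77]
-40 574.2696030311722 600.6959190131817 mid 587.5 top 65.85666612340046 [586.59 -33.55  65.53]
red [574.27 -56.73  50.31] [600.77 -26.92  66.96]
band [ 565.19 -148.05   51.32] [ 613.28 -116.08   79.36]
ends y -179.2691096852829 -26.91868951100474
```

Request:
jog_arm(
  moves=[
    [[0,-45,0,0,0,-8.5],[0,-45,0,0,0,-8.5],[0,-45,0,0,0,-8.5],[0,-45,0,0,0,-8.5],[0,-40,0,0,0,-8.5]],
  ],
)

```text
clock: 5.2
eef_pos: [563.2, -76.2, 300.0]
eef_rot: [0.412, 1.569, 1.083]
wrist_force: [0.1, 0.3, -0.3]
finger_gap: 79.9
```

Request:
jog_arm(
  moves=[
    [[8,-12,0,0,0,-8.5],[8,-12,0,0,0,-8.5],[8,-12,0,0,0,-8.5],[3,-6,0,0,0,-8.5],[0,0,-40,0,0,0]],
  ],
)

```text
clock: 5.7
eef_pos: [593.4, -122.4, 262.3]
eef_rot: [-0.241, 1.564, -0.175]
wrist_force: [0.9, 0.6, -0.7]
finger_gap: 79.7
```

```bash
python3 wl.py w4; python3 fit2.py w4 | grep -A30 can
```

```text
tcp [ 593.4 -122.4  262.3] jawhead 3.8138595621062716 toolx [ 0. -0. -1.] gap 79.67887994572719 q [-0.3  0.4  1.3  0.   1.4 -0.3]fit2.py:8: RuntimeWarning: Mean of empty slice.
  Q=W[k]; d=np.linalg.svd(Q-Q.mean(0),full_matrices=False)[2][0]; d*=np.sign(d[0])
  ret = um.true_divide(
Traceback (most recent call last):
  File "fit2.py", line 8, in <module>
    Q=W[k]; d=np.linalg.svd(Q-Q.mean(0),full_matrices=False)[2][0]; d*=np.sign(d[0])
              ~~~~~~~~~~~~~~~~~~~~~~~~~~~~~~~~~~~~~~~~~~~~~~~~~^^^
IndexError: index 0 is out of bounds for axis 0 with size 0
```

Request:
jog_arm(
  moves=[
    [[-3.4,4.4,-30,0,0,-2],[0,0,-35,0,0,0],[0,0,-35,0,0,0],[0,0,-25,0,0,0],[0,0,0,0,0,0]],
  ],
)

```text
clock: 6.25
eef_pos: [586.5, -112.7, 121.3]
eef_rot: [2.801, 1.557, 2.849]
wrist_force: [0.3, 0.8, -0.6]
finger_gap: 79.8
```

Request:
jog_arm(
  moves=[
    [[2.5,-4.5,-10,0,0,0],[0,0,0,0,0,0]],
  ],
)

```text
clock: 6.45
eef_pos: [590.1, -116.9, 112.6]
eef_rot: [2.803, 1.558, 2.855]
wrist_force: [-0.2, 0.2, 0.1]
finger_gap: 80.1
```

```bash
python3 wl.py w5; cp pics/w5.png pics/wl.png
```

```text
tcp [ 590.1 -116.9  112.6] jawhead 2.9527923216284653 toolx [-0.  0. -1.] gap 80.0626468075028 q [-0.3  0.5  1.5  0.   1.1 -0.3]
```

View pics/w5.png

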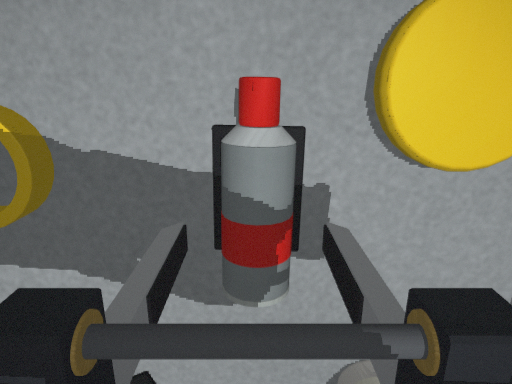

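The can is centred between the fingers (column 258), cap at the top. Going down to grip.

Request:
jog_arm(
  moves=[
    [[0,0,-20,0,0,-1],[0,0,-20,0,0,0],[0,0,-14,0,0,0],[0,0,0,0,0,0]],
  ],
)

```text
clock: 6.9
eef_pos: [593.4, -117.5, 63.9]
eef_rot: [2.548, 1.568, 2.582]
wrist_force: [-1.2, -0.9, 0.9]
finger_gap: 79.5
```

Request:
jog_arm(
  moves=[
    [[0,0,0,0,0,0],[0,0,0,0,0,0],[0,0,0,0,0,0],[0,0,0,0,0,0],[0,0,0,0,0,0]],
  ],
  gripper=-0.3,
  squeeze=20,
)

```text
clock: 7.4
eef_pos: [591.5, -117.9, 67.5]
eef_rot: [2.996, 1.563, 3.03]
wrist_force: [0.0, -0.5, -2.2]
finger_gap: 49.4
```

Request:
jog_arm(
  moves=[
    [[0,0,0,0,0,0],[0,0,0,0,0,0],[0,0,-8,0,0,0],[0,0,-6,0,0,0],[0,0,0,0,0,0]],
  ],
  gripper=0.5,
)

```text
clock: 7.9
eef_pos: [592.3, -118.1, 53.4]
eef_rot: [3.048, 1.566, 3.083]
wrist_force: [-0.7, -0.7, -0.5]
finger_gap: 70.3
```

Request:
jog_arm(
  moves=[
    [[0,0,0,0,0,0],[0,0,0,0,0,0],[0,0,0,0,0,0],[0,0,0,0,0,0],[0,0,0,0,0,0]],
  ],
  gripper=-0.3,
)

```text
clock: 8.4
eef_pos: [590.8, -118.0, 53.1]
eef_rot: [3.027, 1.561, 3.062]
wrist_force: [-0.2, 0.0, -2.8]
finger_gap: 49.3
```

Request:
jog_arm(
  moves=[
    [[0,0,20,0,0,0],[0,0,40,0,0,0],[0,0,45,0,0,0],[0,0,45,0,0,0],[0,0,45,0,0,0]],
  ],
)

```text
clock: 8.9
eef_pos: [586.7, -116.8, 246.5]
eef_rot: [2.907, 1.547, 2.942]
wrist_force: [0.3, -0.1, -2.4]
finger_gap: 49.5
```

Request:
jog_arm(
  moves=[
    [[0,5,45,0,0,8],[0,15,20,0,0,8],[0,20,0,0,0,8],[0,20,0,0,0,8],[0,20,0,0,0,8]],
  ],
)

```text
clock: 9.4
eef_pos: [587.4, -36.5, 321.9]
eef_rot: [-2.98, 1.558, -2.227]
wrist_force: [-0.1, -0.3, -2.1]
finger_gap: 49.8
```

Request:
jog_arm(
  moves=[
    [[5,25,0,0,0,8],[5,25,0,0,0,8],[5,25,0,0,0,8],[5,25,0,0,0,8],[5,25,0,0,0,8]],
  ],
)

```text
clock: 9.9
eef_pos: [612.6, 93.3, 321.4]
eef_rot: [-2.967, 1.559, -1.487]
wrist_force: [0.4, 0.6, -2.4]
finger_gap: 49.8
```

```bash
cat > tgt.py <<'E'
from h import *
np.set_printoptions(precision=2,suppress=True)
a=np.radians(7.8); e=np.array([np.cos(a),np.sin(a),0]); l=np.array([-np.sin(a),np.cos(a),0]); zf=np.array([-.5*e[0],-.5*e[1],np.sqrt(.75)])
F=np.array([663.9,148.9,180.5]); xf=np.cos(np.pi/6)*e+np.array([0,0,.5])
T=np.stack([-zf,np.cross(l,-zf),l],1)
s=manip.read_state(); R=Ro.from_euler('xyz',s['eef_rot']).as_matrix()
print('tcp',s['eef_pos'],'toF',F-s['eef_pos'],'inF',np.stack([xf,l,zf])@(s['eef_pos']-F),'gap',s['finger_gap'],s['wrist_force'])
print('turn deg',np.degrees(Ro.from_matrix(T@R.T).as_rotvec()),'q',s['joints'])
E
python3 tgt.py
```

```text
tcp [612.55  93.33 321.41] toF [  51.35   55.57 -140.91] inF [ 19.87 -48.09 151.24] gap 49.84909152697228 [ 0.38  0.59 -2.4 ]
turn deg [  1.37 -29.92  12.86] q [ 0.1   0.41  1.15 -0.01  1.58 -1.38]
```

Request:
jog_arm(
  moves=[
    [[9,20,0,0.3,-7.5,3.2],[9,20,0,0.3,-7.5,3.2],[9,13,-20,0.3,-7.5,3.2],[8,0,-20,0.3,-7.5,3.2],[0,0,-10,0,0,0]],
  ],
)

```text
clock: 10.4
eef_pos: [648.5, 153.1, 269.4]
eef_rot: [-1.584, 1.03, 0.14]
wrist_force: [0.7, -0.1, -3.7]
finger_gap: 49.7
```

```bash
python3 tgt.py
```

```text
tcp [648.49 153.15 269.37] toF [ 15.41  -4.25 -88.87] inF [31.72  6.3  84.31] gap 49.683369042129335 [ 0.72 -0.07 -3.69]
turn deg [ 0.24  1.04 -0.9 ] q [ 0.19  0.26  1.54 -0.03  0.79 -1.52]
```

Request:
jog_arm(
  moves=[
    [[3.4,-2,-19,0.2,1,-0.9],[3.4,-2,-19,0,0,0],[3.4,-1,-18,0,0,0],[0,0,0,0,0,0],[0,0,0,0,0,0]],
  ],
)

```text
clock: 10.9
eef_pos: [658.6, 147.4, 206.9]
eef_rot: [-1.569, 1.056, 0.133]
wrist_force: [-0.1, 0.2, -2.0]
finger_gap: 49.5
```

```bash
python3 tgt.py
python3 - <<'E'
from h import *
a,_,W,p=cam('side'); b,_,W2,p=cam('scene'); np.savez('pics/side2.npz',W=W,im=a)
o=np.hstack([cv2.resize(a[90:190,200:300],(400,400)),cv2.resize(b[160:260,290:390],(400,400))]); cv2.imwrite('pics/pl1.png',o)
E
```

```text
tcp [658.58 147.4  206.87] toF [  5.32   1.5  -26.37] inF [ 8.44 -0.77 25.57] gap 49.49342726696778 [-0.13  0.15 -1.96]
turn deg [ 0.02 -0.53  0.27] q [ 0.17  0.35  1.58 -0.03  0.7  -1.51]
```

View pics/pl1.png

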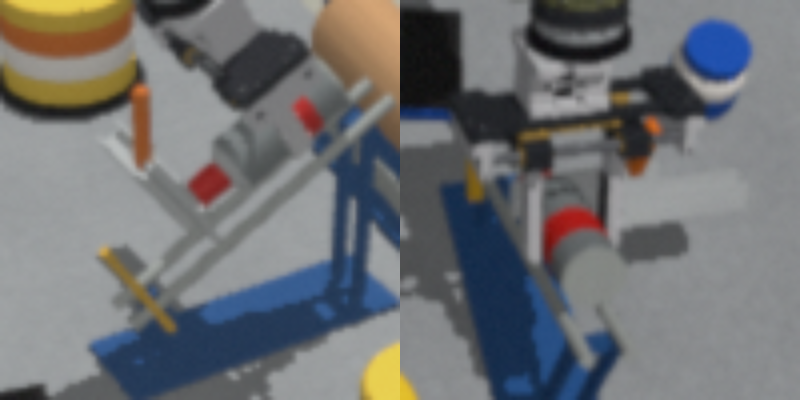

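Side view: the can hangs parallel to the rails, about 25 mm above them, cap downhill, with the gate across. Scene view: centred, and the gripper is clear of the post. Lowering.

Request:
jog_arm(
  moves=[
    [[4.5,1.2,-8,0,0,0],[4.5,1,-8,0,0,0],[0,0,0,0,0,0]],
  ],
)

```text
clock: 11.3
eef_pos: [668.8, 150.1, 192.2]
eef_rot: [-1.569, 1.053, 0.134]
wrist_force: [-0.2, 0.2, -2.7]
finger_gap: 49.4
```

```bash
python3 tgt.py
```

```text
tcp [668.81 150.08 192.18] toF [ -4.91  -1.18 -11.68] inF [10.19  0.5   7.6 ] gap 49.3988935340386 [-0.24  0.18 -2.7 ]
turn deg [-0.02 -0.32  0.26] q [ 0.17  0.39  1.56 -0.03  0.67 -1.51]
```

Request:
jog_arm(
  moves=[
    [[1.2,0,-2.4,0,0,0],[0,0,0,0,0,0],[1.2,0,-2.4,0,0,0],[0,0,0,0,0,0]],
  ],
)

```text
clock: 11.7
eef_pos: [671.6, 150.3, 187.5]
eef_rot: [-1.568, 1.052, 0.134]
wrist_force: [0.1, 0.6, -1.9]
finger_gap: 49.4
```

```bash
python3 tgt.py
```

```text
tcp [671.61 150.33 187.55] toF [-7.71 -1.43 -7.05] inF [10.31  0.37  2.18] gap 49.38514335728232 [ 0.09  0.63 -1.93]
turn deg [-0.03 -0.28  0.24] q [ 0.17  0.4   1.56 -0.03  0.67 -1.51]
```

Request:
jog_arm(
  moves=[
    [[0.6,-0.2,-1.8,0,0,0],[0,0,0,0,0,0],[0.6,0,-1.2,0,0,0],[0,0,0,0,0,0]],
  ],
)

```text
clock: 12.1
eef_pos: [672.8, 150.8, 187.8]
eef_rot: [-1.568, 1.049, 0.135]
wrist_force: [-0.4, -0.2, -2.1]
finger_gap: 49.9
```

Request:
jog_arm(
  moves=[
    [[1,0,-2.5,0,0,0],[0.5,-0.2,-2,0,0,0],[0,0,0,0,0,0]],
  ],
)

```text
clock: 12.4
eef_pos: [674.5, 151.1, 187.8]
eef_rot: [-1.568, 1.044, 0.136]
wrist_force: [0.5, -0.1, -3.2]
finger_gap: 49.5
```

```bash
python3 tgt.py
```

```text
tcp [674.46 151.06 187.81] toF [-10.56  -2.16  -7.31] inF [12.97  0.71  0.95] gap 49.47767830862604 [ 0.54 -0.09 -3.15]
turn deg [-0.1   0.15  0.13] q [ 0.17  0.4   1.56 -0.03  0.66 -1.51]
```

Request:
jog_arm(
  moves=[
    [[-2.6,-0.7,-2.5,0,0,0],[-2.6,-0.7,-2.5,0,0,0],[0,0,0,0,0,0]],
  ],
)

```text
clock: 12.7
eef_pos: [670.4, 150.4, 185.1]
eef_rot: [-1.566, 1.037, 0.138]
wrist_force: [-1.5, -0.9, -2.6]
finger_gap: 49.6
```

```bash
python3 tgt.py
```

```text
tcp [670.37 150.42 185.14] toF [-6.47 -1.52 -4.64] inF [8.05 0.63 0.71] gap 49.63147123615081 [-1.5  -0.91 -2.55]
turn deg [-0.21  0.54  0.1 ] q [ 0.17  0.39  1.58 -0.03  0.64 -1.51]
```

Request:
jog_arm(
  moves=[
    [[0,0,0,0,0,0],[0,0,0,0,0,0],[0,0,0,0,0,0],[0,0,0,0,0,0],[0,0,0,0,0,0]],
  ],
  gripper=0.5,
)

```text
clock: 13.2
eef_pos: [670.6, 150.0, 184.4]
eef_rot: [-1.566, 1.037, 0.138]
wrist_force: [0.2, 0.4, -0.2]
finger_gap: 70.7
```

```bash
python3 tgt.py
cat > look.py <<'E'
from h import *
import sys
a,_,W,p=cam('side'); b,_,W2,p=cam('scene'); np.savez('pics/side2.npz',W=W,im=a);np.savez('pics/scene2.npz',W=W2,im=b)
o=np.hstack([cv2.resize(a[90:190,200:300],(400,400)),cv2.resize(b[160:260,290:390],(400,400))]); cv2.imwrite(f'pics/{sys.argv[1]}.png',o)
E
python3 look.py pl2
```

```text
tcp [670.64 149.97 184.42] toF [-6.74 -1.07 -3.92] inF [ 7.87  0.15 -0.02] gap 70.66101082289406 [ 0.15  0.37 -0.23]
turn deg [-0.2   0.54  0.14] q [ 0.17  0.39  1.58 -0.03  0.64 -1.51]
```

View pics/pl2.png

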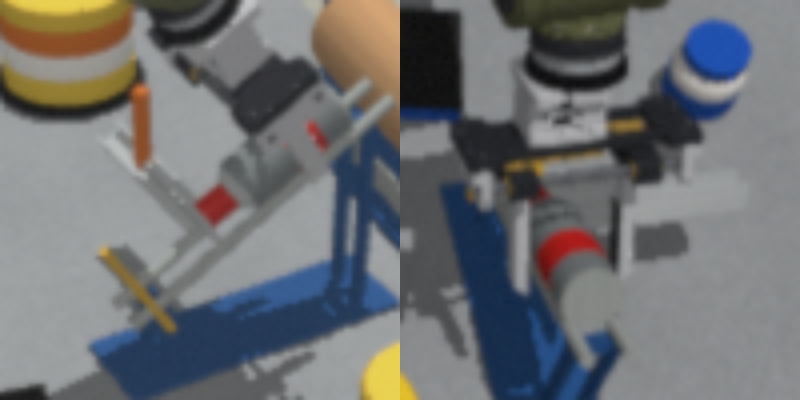

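The can lies on the rails with its cap against the gate at (205,225). Retracting square to the rails.

Request:
jog_arm(
  moves=[
    [[-7,-1,12,0,0,0],[-15,-2,26,0,0,0],[-15,-2,26,0,0,0],[-15,-2,26,0,0,0],[-15,0,30,0,0,0]],
  ],
)

```text
clock: 13.8
eef_pos: [598.9, 142.0, 306.3]
eef_rot: [-1.567, 1.044, 0.137]
wrist_force: [-0.1, -0.0, 0.8]
finger_gap: 70.1
```

Request:
jog_arm(
  moves=[
    [[-10,18,0,0,7.5,0],[-10,18,0,0,7.5,0],[-10,18,0,0,7.5,0],[-5,18,0,0,7.5,0],[0,0,0,0,0,0]],
  ],
  gripper=0.1,
)

```text
clock: 14.3
eef_pos: [558.3, 215.8, 319.9]
eef_rot: [-0.018, 1.5, 1.667]
wrist_force: [-0.4, 0.4, -0.6]
finger_gap: 51.7
```

```bash
python3 wl.py w6; python3 tgt.py; python3 look.py pl3
python3 - <<'E'
from h import *
s=manip.read_state(); x=Ro.from_euler('xyz',s['eef_rot']).as_matrix()[:,0]; ax=np.cross(x,[0,0,-1]); print('turn to vertical',np.degrees(ax))
E
```

```text
tcp [558.3 215.8 319.9] jawhead 96.5617110497106 toolx [-0.   0.1 -1. ] gap 51.72915879547369 q [ 0.3  0.3  1.2  0.1  1.5 -1.4]
orange [246 173  21  37 545] [559.4 223.5 210.6] [556.7 217.5 152.5] [569.5 231.  220.9]
top [563.7 224.8 219. ] 213
tcp [558.5  215.06 320.38] toF [ 105.4   -66.16 -139.88] inF [-12.72  79.86 168.86] gap 51.73786426292901 [-0.23  0.3   1.1 ]
turn deg [ -0.21 -29.87   0.16] q [ 0.28  0.35  1.24  0.07  1.54 -1.41]
turn to vertical [-4.04970053  0.04593308  0.        ]
```

Request:
jog_arm(
  moves=[
    [[6,10,-10,-4,0,1],[0,0,-30,0,0,0],[0,0,0,0,0,0],[0,0,0,0,0,0]],
  ],
)

```text
clock: 14.85
eef_pos: [563.9, 221.6, 283.7]
eef_rot: [-1.694, 1.559, 0.007]
wrist_force: [0.5, -1.0, 1.2]
finger_gap: 51.9
```

```bash
python3 wl.py w7
```

```text
tcp [563.9 221.6 283.7] jawhead 97.43987826383501 toolx [ 0.  0. -1.] gap 51.90571204278386 q [ 0.3  0.4  1.3 -0.   1.5 -1.4]
orange [251 174  21  44 737] [559.1 224.4 208.2] [556.7 217.9 150.8] [568.5 231.7 220.9]
top [563.3 225.  219. ] 268
```

View pics/w7.png

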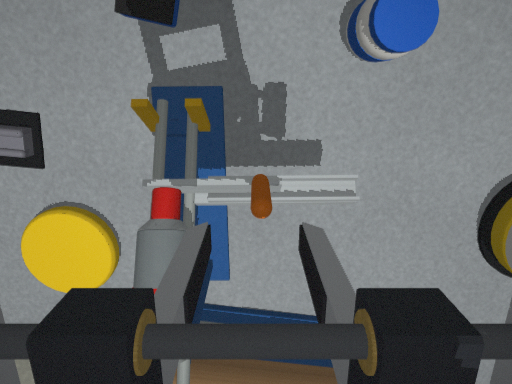

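The cap (167,200) rests against the gate plate, and the post (261,195) is between the fingers. Going down on the post.

Request:
jog_arm(
  moves=[
    [[0,4,-20,0,0,0],[0,0,-30,0,0,0],[0,0,-25,0,0,0],[0,0,0,0,0,0],[0,0,0,0,0,0]],
  ],
)

```text
clock: 15.4
eef_pos: [565.6, 224.2, 215.6]
eef_rot: [-1.522, 1.546, 0.176]
wrist_force: [-0.4, 0.4, 0.6]
finger_gap: 51.6
```

Request:
jog_arm(
  moves=[
    [[0,0,0,0,0,0],[0,0,0,0,0,0],[0,0,0,0,0,0],[0,0,0,0,0,0]],
  ],
  gripper=-0.75,
  squeeze=8,
)

```text
clock: 15.8
eef_pos: [567.0, 224.3, 221.0]
eef_rot: [-1.489, 1.539, 0.208]
wrist_force: [0.1, -0.5, -0.9]
finger_gap: 22.8
```

Request:
jog_arm(
  moves=[
    [[-2,1.5,0,0,0,0],[-0.5,0,-10,0,0,0],[0,0,-10,0,0,0],[0,0,0,0,0,0]],
  ],
  gripper=-0.4,
)

```text
clock: 16.2
eef_pos: [564.1, 226.0, 199.3]
eef_rot: [-1.49, 1.539, 0.207]
wrist_force: [-0.1, -0.2, -0.4]
finger_gap: 28.2
```

Request:
jog_arm(
  moves=[
    [[0,0,0,0,0,0],[0,0,0,0,0,0],[0,0,0,0,0,0]],
  ],
  gripper=-0.75,
)

```text
clock: 16.5
eef_pos: [563.8, 226.3, 198.7]
eef_rot: [-1.47, 1.54, 0.228]
wrist_force: [-0.7, 1.1, -1.4]
finger_gap: 15.7
```

Request:
jog_arm(
  moves=[
    [[-1.4,10,0,0,0,0],[-2.1,15,0,0,0,0],[-2.1,15,0,0,0,0],[-1.4,10,0,0,0,0],[0,0,0,0,0,0]],
  ],
)

```text
clock: 17.0
eef_pos: [556.3, 279.8, 198.6]
eef_rot: [-1.541, 1.54, 0.156]
wrist_force: [1.8, -2.1, -1.7]
finger_gap: 15.7
```

Travel is 54 mm so far, so I'll go on to the stop.

Request:
jog_arm(
  moves=[
    [[-1.4,7,0,0,0,0],[-0.7,5,0,0,0,0],[-0.4,3,0,0,0,0],[0,0,0,0,0,0]],
  ],
)

```text
clock: 17.4
eef_pos: [554.1, 295.8, 198.6]
eef_rot: [-1.569, 1.539, 0.129]
wrist_force: [1.4, -3.3, -0.7]
finger_gap: 15.8
```

Request:
jog_arm(
  moves=[
    [[0,0,0,0,0,0],[0,0,0,0,0,0],[0,0,0,0,0,0],[0,0,15,0,0,0],[0,0,40,0,0,0]],
  ],
  gripper=0.1,
)

```text
clock: 17.9
eef_pos: [552.1, 296.0, 250.2]
eef_rot: [-1.58, 1.548, 0.117]
wrist_force: [-0.3, 0.2, 0.4]
finger_gap: 50.8
```

Request:
jog_arm(
  moves=[
    [[0,0,45,0,0,0],[-20,20,20,0,0,0],[-20,20,0,0,0,0],[-20,20,0,0,0,0],[0,0,0,0,0,0]],
  ],
)

```text
clock: 18.4
eef_pos: [490.5, 357.9, 324.6]
eef_rot: [-1.401, 1.539, 0.295]
wrist_force: [0.1, -0.5, 0.4]
finger_gap: 51.8
```

```bash
python3 wl.py w8; python3 look.py pl4
python3 - <<'E'
from h import *
np.set_printoptions(precision=1,suppress=True)
a=np.radians(7.8); e=np.array([np.cos(a),np.sin(a),0]); l=np.array([-np.sin(a),np.cos(a),0]); zf=np.array([-.5*e[0],-.5*e[1],np.sqrt(.75)]); xf=np.cos(np.pi/6)*e+np.array([0,0,.5])
F=np.array([663.9,148.9,180.5]); A=np.stack([xf,l,zf])
for n in ['side2','scene2']:
    z=np.load(f'pics/{n}.npz'); P=(z['W']-F)@A.T; H,S,V=[cv2.cvtColor(z['im'],cv2.COLOR_BGR2HSV)[...,i].astype(int) for i in range(3)]
    near=(abs(P[...,1])<32)&(P[...,2]>-12)&(P[...,2]<35)&(P[...,0]>-240)&(P[...,0]<80)
    red=near&((H<6)|(H>172))&(S>140); 
    for nm,m in dict(cap=red&(P[...,0]<-150),band=red&(P[...,0]>-150),all=near).items():
        if m.any(): q=P[m]; print(n,nm,m.sum(),np.percentile(q,2,axis=0),np.percentile(q,98,axis=0))
    m=(H>=4)&(H<=16)&(S>140)&(V>80)&(abs(z['W'][...,0]-556)<30)&(abs(z['W'][...,1]-290)<40)&(z['W'][...,2]>140); print('handle y',np.median(P[m],0))
    o=(z['im'][...,2]>0);
E
```

```text
tcp [490.5 357.9 324.6] jawhead 97.16120885666912 toolx [ 0.  0. -1.] gap 51.82021568637187 q [ 0.6  0.4  1.2 -0.   1.5 -1.1]
orange [168 210  28  44 470] [548.1 294.3 191.1] [546.7 288.8 149. ] [557.2 301.7 220.8]
top [552.2 292.7 218.8] 106
side2 cap 47 [-198.7  -13.7   -2.1] [-172.7    3.9   14. ]
side2 band 113 [-109.3  -27.2   -5.8] [-82.9   9.8  26.4]
side2 all 585 [-195.9  -26.7   -9.5] [-53.6  17.5  26.1]
handle y [-74.4 154.8  52.5]
scene2 cap 8 [-193.1  -12.    10.1] [-182.6   -1.4   16.1]
scene2 band 66 [-108.6  -27.1    3.1] [-81.   10.5  28.6]
scene2 all 461 [-191.5  -28.2  -10.2] [-49.9  27.7  28.2]
handle y [-66.8 153.8  52. ]
```

View pics/pl4.png

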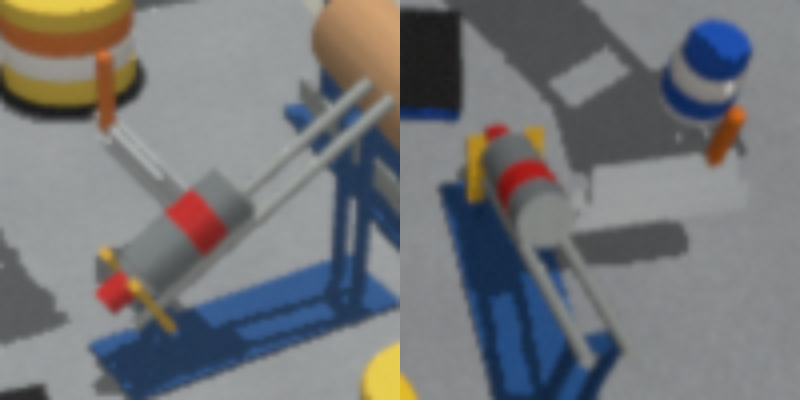

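The can is home: its cap is out through the fork (end at -199 mm against -201 mm expected). The post has moved about 69 mm, so the gate is open. Handing in.

```bash
python3 -c "
from cell import manip
print(manip.sign_off(), manip.read_state()['clock'])"
```

```text
the job is handed in; nothing more can be done
the job is handed in; nothing more can be done
```

The job is done and handed in at about 18.5 s, well inside the 72 s limit; the hand-in gave no verdict. I slid the gate shut until it met its stop (17 N). I laid the red-capped can on the upper rails with its cap downhill, let it rest against the gate, then pulled the gate open and backed the arm away.

**What the last checks showed:**
- **Can:** it lies at the low end with its cap out through the fork. The cap's end measured 199 mm downhill of `feed_spot`, where 201 mm was expected.
- **Gate:** the handle moved about 69–70 mm, so the gate is beyond the 60 mm needed.
- **Robot:** the gripper is empty, open and clear of everything.

**What was less certain:**
- **Touchdown on the rails:** the wrist force showed no clear contact when I lowered the can. I released it by position, about 1 mm above where I worked out the rails to be. The picture afterwards showed it resting against the gate.
- **Grip height:** twice the arm stopped about 14–20 mm too high, once over the can and once over the handle. I lowered it each time before gripping properly.
- **Other can and bystanders:** I did not measure them again at the end. The gripper was never taken near the other can, and no unexpected contact force showed in the readings.

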